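Press the retaining clip onto the comb-easel pin

TASK

The swivel pin of the comb-frame easel has lost its retainer. Take the small clip with the orange tab from the white tray, lay it flat on the easel's aluminium plate and push it sideways under the pin's head, pushing on gently by feel until it snaps and comes up firm, fully home in the pin's groove (the spring-mounted pin should then still be pushed forward by some 2 mm); then pull it back lightly by its tab, so that the pin gives about 2 mm backward, to check that it holds, and leave it there, seated. Never push or pull with more than 25 N or ram the easel, and leave the blue clip and everything else alone.

Things in the scene. Friction and masses are not known exactly. Their poses are not given: they have to be found in the camera images.
- clip: The clip to fit (about 54 g): flat spring-steel C, 5 mm thick, 33 mm wide, open towards its +x, with an upright orange tab; lies flat, z up, on the tray. Origin: underside, at the centre of its round seat, where the pin's axis is once seated. Pushed on along its +x. Snapping on takes a push of 12 to 22 N, which drops as the jaws pass the neck and rises again when home; pulling off takes 8 N or more.
- clip_tab (a point): Centre of the clip's orange grip tab, 32 mm behind the seat centre (clip x = -32 mm), 20 mm above the clip's underside. The tab is a block 20 mm (clip x) by 12 mm (clip y), from 5 to 34 mm above the underside.
- clip_throat (a point): Middle of the clip's throat between its two sprung jaw tips, at clip x = 7.5 mm, mid-thickness. The throat is 11 mm wide at rest and must spring open to pass the pin's 16 mm neck (the push is highest before this point reaches the pin's axis); flared lips reach on to clip x = 18 mm.
- pin_groove (a point): On the pin's axis at the bottom of its groove, level with the top of the aluminium plate; moves with the pin. x: the way the clip goes in (the clip's +x points along it), z up. Upright steel pin: neck 16 mm diameter; head 26 mm diameter, 6 mm high, starting 8.5 mm above the plate. The groove is that 8.5 mm gap.
- plate (a point): Centre of the flat aluminium plate's top, 45 mm above the table, 10 mm on the -x side of the pin: 100 mm (x) by 70 mm (y), axes as the groove's. The clip slides on it towards the pin. The comb frame stands from about 130 mm on the +x side of the pin.
- pin (a joint): Give of the pin in its soft spring mount along the groove point's x, m: 0 at rest, positive when pushed in the clip's insertion direction, negative when pulled back; spring of 2 N per mm (25 N at 12.5 mm), stops at +-15 mm.
- spare_clip: A larger clip with a blue tab (45 mm wide jaws, same tab and tab position, same axes), not wanted: leave it. It and the right clip may lie on either half of the tray.
- easel: The fixed easel with its grey swivel base 110 x 90 mm; origin on the table under the pin's rest position, x as the groove point's.
- tray: White tray plate, 200 (x) by 270 (y) mm, top 6 mm above the table, front and rear rims 2 mm higher; fixed; origin under its centre.
- jar: Open glass jar, 76 mm diameter, 95 mm high; bystander; origin under its centre.
- water: Water bottle, 66 mm diameter, 200 mm high; bystander; origin under its centre.
- hive_tool: Red-handled hive scraper, 200 mm long, lying; bystander.
- counter: Red hand counter, 48 mm diameter, 34 mm high; bystander.
- washer: Brass washer, 32 mm diameter, 4 mm high; bystander; origin under its centre.
- pen_pot: Clear beaker, 72 mm diameter, 90 mm high; bystander.
- pens_box: Yellow box, 100 x 60 x 30 mm; bystander.
Things that resemble listed ones, but are neither listed nor needed, are in the scene too. What is shaped like the clip but green or purple is not meant.

How it is judged:
By the outcome, as a careful person would: the job done as asked, in the order asked, and still so for the second after the job is handed in, with the robot touching nothing.
It also fails if it takes over 64 s, if anything falls off the work surface, if the arm or the gripper's body presses on something with over 40 N, if the wrist force passes 120 N, or if a joint passes its speed limit or range.

ROBOT

A 7-joint arm with a two-finger parallel gripper is mounted at the origin on the work surface. World frame = base frame: x ahead of the robot, y to its left, z up, the work surface at z = 0. Lengths are in m, angles in rad, forces in N, time in s.
With the tool pointing down it reaches from about 0.4 to 0.9 m from the base axis. Payload 5.6 kg.
Tool frame: the origin (TCP) lies midway between the tips of the shut fingers; the grasp point (between the pads) lies 19 mm behind it; y points along the fingers, z is the direction in which the jaws open and shut, and the axes are right-handed (so a half turn about y gives the same grasp; the last joint's range is limited). The gripper opens to 92 mm and grips with 3 to 60 N. Pads are 20 mm wide; open, the fingers measure 128 mm over their backs; the gripper's body (75 mm by 189 mm) begins 69 mm behind the grasp point.
Start: joints at [-1.193, 0.468, -0.012, 1.603, 0.006, 1.071, -0.056], TCP at [0.266, 0.593, 0.215] pointing down, gripper open.
Joint ranges: [-2.53, 2.53], [-0.31, 2.02], [-1.57, 1.55], [0.28, 2.44], [-1.29, 4.43], [0.15, 1.84], [-2.92, 2.92]. Speed limits (rad/s): [2.57, 2.57, 3.14, 3.14, 3.14, 3.14, 3.14].

INTERFACE

Orientations are given as a 3x3 rotation matrix whose columns are the frame's x, y, z axes.
In Python, from station import env, effector, solver, viewer, workorder, search_frame, tip_of gives the robot as it stands. Calls block until the motion is done:
- env.reach(position, orientation): joint-space move of the TCP to a pose.
- env.movel(position, frame=None, rate=0.15): straight line of the TCP; frame=None keeps the orientation; rate is the mean speed in m/s.
- env.goto_joints(angles): joint-space move.
- effector.release() and effector.grasp(squeeze=None): open the fingers fully, or close them until they stop; squeeze is the grip in N (None keeps the last).
- env.pause(seconds).
- solver.inverse_kinematics(position, orientation): joint angles nearest the present ones, or None.
- env.sense(): the state.
- viewer.read_camera(name): name is "side" or "top"; returns (picture, depth): 480x640x3 uint8, red, green, blue; 480x640 float32, m along the optical axis (not along the pixel's ray), 0 where there is no reading.
- viewer.camera_info(name): a dict with "intrinsics" (3x3 intrinsics, pixels), "eye" and "rotation" of the camera in the world. Camera axes: x right, y up, looking along -z (the intrinsics and any distortion apply to the point x, -y, -z); pixel columns grow to the right and rows downward; lengths in m; the calibration is good to about 2 mm. A picture is of the moment at which its call begins. camera_info takes no time and is no camera call.
A pose or a line that the arm cannot do raises env.PlanningError and nothing moves.
- workorder.finish_job(): hands the job in, once; it reports no verdict.
Trained networks look in the newest picture that a camera, given by its name, has taken for a name from the list of things; names that differ only in an ending like _2 or _b are one class to them, and where a whole thing is asked for, a point or a joint stands for the part that bears it (a point fixed in the world has none). Each returns a list of dicts, best first, with "score" (0 to 1); they miss things now and then, are a little off and sometimes report something else, mostly with a low value. They report only what shows in the picture. A call takes as long as a camera call. They do not tell look-alikes from the thing itself.
- search_frame(camera, name): "at" ([x, y, z] in m, in world coordinates, good to about 4 mm: the middle of the surface that is visible of it).
- tip_of(camera, name): "at" ([x, y, z] in m, in world coordinates, good to about 4 mm: a listed point, or the origin of a listed thing).
The state is a dict: "t": time; "joint_positions": joint angles; "joint_velocities": joint speeds; "tau": joint torques, N m; "ee_pos": TCP position; "tcp_rot": TCP orientation; "wrist_force": force on the tool from outside, world axes, zero at the start; "moment": the same for the moment, N m; "gripper_width": finger opening in m.
Only numpy, scipy, OpenCV 4.12 (cv2) and the standard library are available. Lean on these libraries where they do the work, as an engineer would, in place of code of your own. Each camera call takes 0.05 s, during which the arm holds its last target. There are 200 camera calls.

## Working session

There is one attempt and no reset: what is moved stays moved. The work goes in short steps, each a Python script; the robot and the scene stay as the last script left them, time stands still between calls to the robot, and variables do not carry over. Pictures are saved under pics/ and viewed, about 8 in all and at most 12, crops included, and the job is handed in when it is done.

```bash
ls; mkdir -p pics
python3 - <<'E'
from station import *
import cv2,numpy as np
for c in("top","side"):
    p,d=viewer.read_camera(c); cv2.imwrite(f"pics/{c}0.png",p[...,::-1]); np.save(f"pics/{c}0.npy",d)
    i=viewer.camera_info(c); print(c,{k:np.round(v,4).tolist() for k,v in i.items() if k!='x'} )
    for n in("clip","clip_tab","clip_throat","pin_groove","plate","spare_clip","easel","tray"):
        print(n,[(np.round(r["at"],4).tolist(),round(r["score"],2)) for r in tip_of(c,n)[:4]])
s=env.sense();print(s)
E
```

```text
pics
top {'intrinsics': [[608.9246, 0.0, 330.5414], [0.0, 608.9246, 234.9368], [0.0, 0.0, 1.0]], 'eye': [0.2918, -0.0423, 1.4675], 'rotation': [[0.027, 0.9882, -0.1509], [-0.9996, 0.0266, -0.0044], [-0.0004, 0.151, 0.9885]]}
clip [([0.3861, 0.4619, -0.0014], 0.73), ([0.5206, 0.0254, -0.0033], 0.61), ([0.7165, 0.1276, 0.0028], 0.51), ([0.5437, 0.1741, 0.0064], 0.47)]
clip_tab [([0.5534, 0.0192, 0.0207], 0.7), ([0.5109, 0.1796, 0.0244], 0.69), ([0.7328, 0.1026, 0.0184], 0.67)]
clip_throat [([0.5124, 0.024, 0.0057], 0.69), ([0.5551, 0.176, 0.0065], 0.51), ([0.7192, 0.1411, 0.0041], 0.51)]
pin_groove [([0.4905, -0.2049, 0.0005], 0.55), ([0.4919, -0.2063, 0.0453], 0.46)]
plate [([0.4809, -0.2038, 0.0442], 0.65)]
spare_clip [([0.5217, 0.2996, 0.0031], 0.64)]
easel [([0.4942, -0.2038, 0.0013], 0.8), ([0.2876, -0.3465, 0.0015], 0.56)]
tray [([0.5172, 0.2406, -0.0007], 0.61)]
side {'intrinsics': [[451.0259, 0.0, 315.3259], [0.0, 451.0259, 235.5134], [0.0, 0.0, 1.0]], 'eye': [0.3042, -1.0113, 0.6494], 'rotation': [[0.9761, 0.1166, -0.1833], [-0.217, 0.4816, -0.8491], [-0.0107, 0.8686, 0.4954]]
[... 791 characters left out ...]
int_velocities': array([ 3.61176675e-04, -1.67911460e-03,  3.33249644e-04,  1.38096334e-03,
       -9.90312765e-05,  1.04419217e-03,  6.63013746e-04]), 'tau': array([ 3.02776525e-04, -5.20407593e+01, -1.24172325e-02, -2.44044203e+01,
       -5.66492567e-02,  1.13080500e-02,  1.71926422e-05]), 'ee_pos': array([0.26558017, 0.59328589, 0.2146258 ]), 'tcp_rot': array([[ 9.12725516e-01,  7.31887463e-05,  4.08573282e-01],
       [-4.08573286e-01,  4.67286774e-05,  9.12725516e-01],
       [ 4.77091471e-05, -9.99999996e-01,  7.25534228e-05]]), 'wrist_force': array([-0.05798826,  0.49905921, -0.86910577]), 'moment': array([ 0.02811611, -0.0126798 ,  0.02080002]), 'gripper_width': 0.09204703536962751}
```

View pics/top0.png

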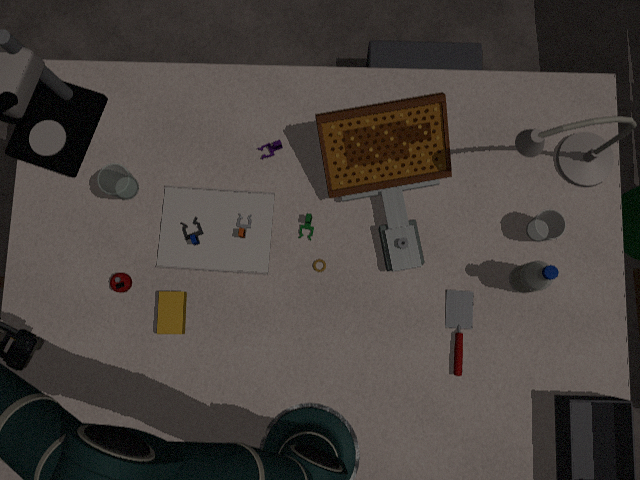

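View pics/side0.png

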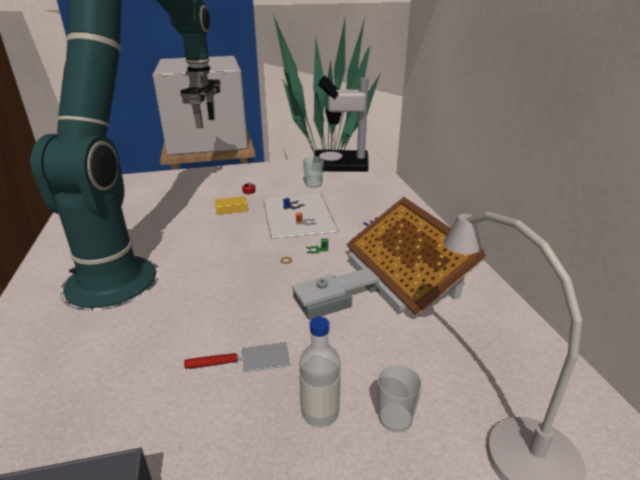

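The right clip is the orange-tabbed one on the tray at top px (241,228), the pin is at (403,243), and the insertion direction points up and slightly left. Next I'll refine both poses.

```bash
cat > h.py <<'E'
import numpy as np,cv2
from station import *
def proj_plane(c,uv,z):
    i=viewer.camera_info(c);K=np.array(i["intrinsics"]);R=np.array(i["rotation"]);e=np.array(i["eye"])
    uv=np.atleast_2d(uv).astype(float)
    r=np.c_[(uv[:,0]-K[0,2])/K[0,0],-(uv[:,1]-K[1,2])/K[1,1],-np.ones(len(uv))]@R.T
    z=np.asarray(z); return e+r*((z-e[2])/r[:,2])[:,None]
def cloud(c,d):
    i=viewer.camera_info(c);K=np.array(i["intrinsics"]);R=np.array(i["rotation"]);e=np.array(i["eye"])
    v,u=np.mgrid[:480,:640]
    return np.stack([(u-K[0,2])/K[0,0]*d,-(v-K[1,2])/K[1,1]*d,-d],-1)@R.T+e
def mask(c,p,ctr,sel,r=45):
    m=sel(p); y,x=np.where(m); k=np.hypot(x-ctr[0],y-ctr[1])<r; return np.c_[x,y][k]
def orange(p):
    h=cv2.cvtColor(p,cv2.COLOR_RGB2HSV).astype(int); return (h[...,0]>3)&(h[...,0]<16)&(h[...,1]>130)&(h[...,2]>60)
E
python3 - <<'E'
from h import *
T=cv2.imread("pics/top0.png")[...,::-1].copy();S=cv2.imread("pics/side0.png")[...,::-1].copy()
for c,p,ctr in(("top",T,(241,228)),("side",S,(300,218))):
    d=np.load(f"pics/{c}0.npy");X=cloud(c,d)
    uv=mask(c,p,ctr,orange,18);q=X[uv[:,1],uv[:,0]];print(c,"orange",len(uv),uv.mean(0),q.mean(0).round(4),q.min(0).round(4),q.max(0).round(4))
    # easel plate
    f=X.reshape(-1,3);near=(abs(f[:,0]-.49)<.1)&(abs(f[:,1]+.205)<.08)
    print(np.histogram(f[near,2],bins=np.arange(0.03,.07,.003)))
    k=near&(abs(f[:,2]-.045)<.004)
    print("plate",cv2.minAreaRect(f[k,:2].astype(np.float32)*1000))
    k=near&(f[:,2]>.055)&(f[:,2]<.066)&(np.hypot(f[:,0]-.49,f[:,1]+.205)<.025);print("head",k.sum(),f[k].mean(0).round(4),f[k].min(0).round(4),f[k].max(0).round(4))
a=cv2.resize(T[203:263,201:281],None,fx=5,fy=5,interpolation=2);b=cv2.resize(T[190:280,363:443],None,fx=5,fy=5,interpolation=2)
e=cv2.resize(S[195:245,265:345],None,fx=5,fy=5,interpolation=2);g=cv2.resize(S[260:320,280:360],None,fx=5,fy=5,interpolation=2)
L=np.vstack([a,e]);Rr=np.vstack([b,g]);h=max(len(L),len(Rr))
im=np.hstack([np.pad(L,((0,h-len(L)),(0,0),(0,0))),np.pad(Rr,((0,h-len(Rr)),(0,0),(0,0)))])
im=cv2.convertScaleAbs(im,alpha=1.3);print(im.shape);cv2.imwrite("pics/crop1.png",cv2.resize(im,None,fx=.79,fy=.79)[...,::-1])
E
```

```text
top orange 42 [240.66666667 231.71428571] [0.5067 0.1723 0.0733] [ 0.2918 -0.0423  0.0261] [0.5216 0.1841 1.4675]
(array([100, 159, 150, 289, 573, 521, 195,  42,  15,  32,  26,  16,   0]), array([0.03 , 0.033, 0.036, 0.039, 0.042, 0.045, 0.048, 0.051, 0.054,
       0.057, 0.06 , 0.063, 0.066, 0.069]))
plate ((514.1737060546875, -198.54910278320312), (161.80982971191406, 73.28399658203125), 12.212995529174805)
head 84 [ 0.4935 -0.2044  0.0602] [ 0.4823 -0.2173  0.0553] [ 0.5069 -0.192   0.0656]
side orange 48 [298.77083333 217.1875    ] [0.5052 0.1467 0.0424] [ 0.3042 -1.0113  0.0127] [0.5164 0.1832 0.6494]
(array([ 76, 164,  85, 106, 567, 526,  14,   0,  11,  36,  33,   1,   0]), array([0.03 , 0.033, 0.036, 0.039, 0.042, 0.045, 0.048, 0.051, 0.054,
       0.057, 0.06 , 0.063, 0.066, 0.069]))
plate ((513.1380615234375, -201.94235229492188), (164.24945068359375, 73.78712463378906), 11.900866508483887)
head 80 [ 0.4911 -0.2088  0.0594] [ 0.4795 -0.2194  0.055 ] [ 0.5037 -0.1917  0.0636]
(750, 800, 3)
```

View pics/crop1.png

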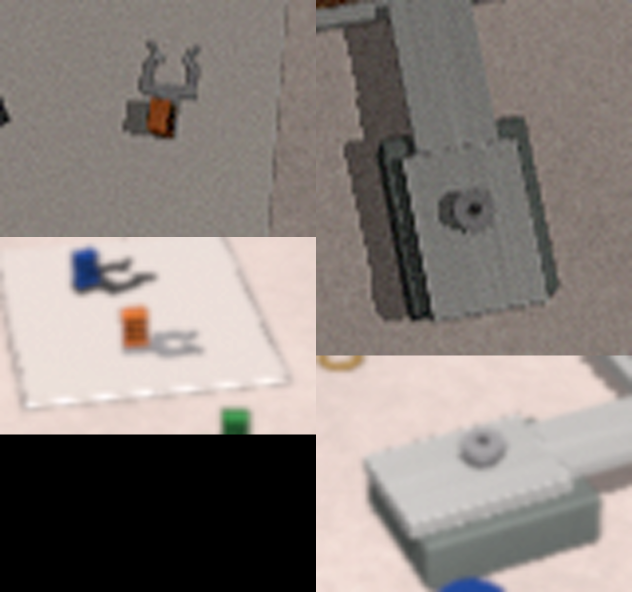

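Right column: the pin sits mid-plate and the plate yaw is about 12°. Left column: the orange tab is on the robot side with jaws pointing away at a yaw of about -6°. Now the grasp.

```bash
cat >> h.py <<'E'
def rot(a): c,s=np.cos(a),np.sin(a); return np.array([[c,0,-s],[s,0,c],[0,-1,0.]])
E
python3 - <<'E'
from h import *
a=np.radians(-6);R=rot(a);tab=np.array([.5115,.179])
E=rot(np.radians(12));
print([solver.inverse_kinematics(p,r) is not None for p,r in [([*tab,.012],R),([.41,-.223,.06],E),([.41,-.223,.16],E)]])
env.reach([*tab,.12],R); print(env.sense()["t"])
env.movel([*tab,.013],rate=.12); s=env.sense();print(s["t"],s["ee_pos"],s["wrist_force"])
effector.grasp(60); s=env.sense();print(s["t"],s["gripper_width"],s["wrist_force"],s["moment"])
env.movel([*tab,.10],rate=.15); s=env.sense();print(s["t"],s["gripper_width"],s["wrist_force"])
p,_=viewer.read_camera("side");cv2.imwrite("pics/grasp_full.png",p[...,::-1])
q,_=viewer.read_camera("top")
x=cv2.resize(p[130:230,240:360],None,fx=5,fy=5,interpolation=2);y=cv2.resize(q[180:280,210:250+20],None,fx=5,fy=5,interpolation=2)[:, :200]
cv2.imwrite("pics/grasp.png",np.hstack([x,cv2.resize(q[190:290,200:240],(200,500))])[...,::-1])
E
```

```text
[True, True, True]
2.6833
3.725 [0.51204461 0.17926801 0.01358711] [ 0.05030463 -0.97748368 -0.17279394]
4.9083 0.011701090899481511 [-0.43329978 -1.01652187  0.32395503] [ 0.05578094  0.02037449 -0.02530568]
5.6417 0.011143935791963138 [ 0.03986511  0.27896851 -0.9517777 ]
```

View pics/grasp.png

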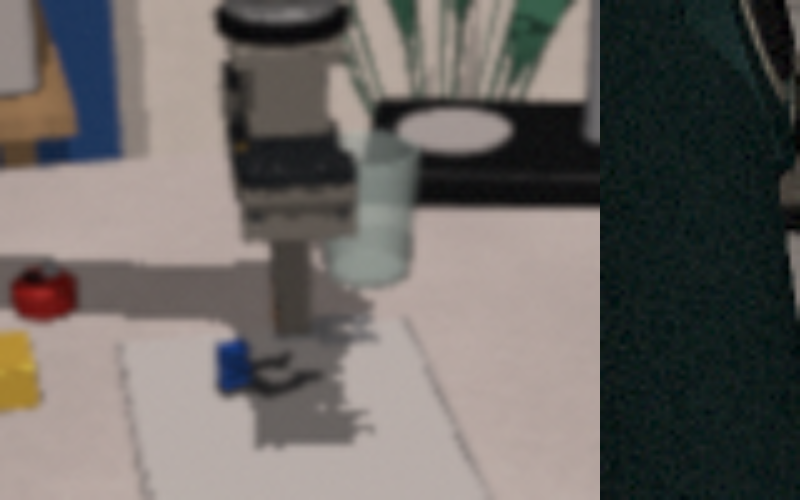

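The clip is held with its jaws ahead of the fingers (around px 350,330), and the width of 11–12 mm matches the tab. Next: go above the plate, touch down by feel.

```bash
cat >> h.py <<'E'
A=np.radians(12);U=np.array([np.cos(A),np.sin(A),0]);V=np.array([-np.sin(A),np.cos(A),0])
PIN=np.array([.492,-.206,0])
def F(n=4):
    fs=[]
    for _ in range(n): fs.append(env.sense()["wrist_force"]); env.pause(.02)
    f=np.mean(fs,0); return np.array([f@U,f@V,f[2]])
E
python3 - <<'E'
from h import *
E=rot(A); st=PIN-72e-3*U
env.movel([.46,.05,.16],rate=.25,frame=E)
env.movel(st+[0,0,.12],rate=.25); print(env.sense()["t"])
env.movel(st+[0,0,.060],rate=.1); env.pause(.2)
b=F(8);np.save("bias.npy",b);print(env.sense()["t"],b)
z=.060
while z>.046:
    z-=.0007; env.movel(st+[0,0,z],rate=.02); f=F()-b
    print(round(z,4),f.round(2),round(env.sense()["t"],2), env.sense()["ee_pos"].round(4))
    if f[2]>2: break
p,_=viewer.read_camera("side"); q,_=viewer.read_camera("top")
x=cv2.resize(p[240:320,270:370],None,fx=4,fy=4,interpolation=2);y=cv2.resize(q[200:280,353:453],None,fx=4,fy=4,interpolation=2)
cv2.imwrite("pics/touch.png",np.hstack([x,y])[...,::-1])
for c in("side","top"):
    for n in("clip_throat","clip","pin_groove","clip_tab"):
        print(c,n,[(np.round(r["at"],4).tolist(),round(r["score"],2)) for r in tip_of(c,n) if abs(r["at"][1]+.2)<.08])
E
```

```text
7.7583
8.8417 [ 0.20853505 -0.01174238 -0.56967326]
0.0593 [-0.68  0.17 -0.29] 9.16 [ 0.4215 -0.221   0.0593]
0.0586 [-0.71  0.04  0.28] 9.47 [ 0.4215 -0.221   0.0585]
0.0579 [-0.26 -0.35 -0.25] 9.79 [ 0.4216 -0.221   0.0579]
0.0572 [-0.88 -0.13  0.5 ] 10.11 [ 0.4216 -0.221   0.0572]
0.0565 [-0.28 -0.37  0.44] 10.43 [ 0.4216 -0.2209  0.0565]
0.0558 [-0.42  0.2   0.01] 10.74 [ 0.4216 -0.2209  0.0558]
0.0551 [-0.59 -0.07  0.49] 11.06 [ 0.4216 -0.2209  0.0551]
0.0544 [-0.35 -0.31 -0.03] 11.38 [ 0.4215 -0.221   0.0544]
0.0537 [-0.48 -0.05 -0.16] 11.69 [ 0.4215 -0.2209  0.0537]
0.053 [-0.53 -0.24  0.63] 12.01 [ 0.4216 -0.2209  0.053 ]
0.0523 [-0.13 -0.59  0.02] 12.32 [ 0.4216 -0.221   0.0523]
0.0516 [-1.78  0.75  5.64] 12.64 [ 0.4216 -0.221   0.0519]
side clip_throat [([0.4585, -0.2105, 0.0472], 0.42)]
side clip [([0.4552, -0.2171, 0.0463], 0.54)]
side pin_groove [([0.494, -0.2027, 0.0456], 0.43)]
side clip_tab [([0.4567, -0.2135, 0.0489], 0.69), ([0.4227, -0.2218, 0.0634], 0.53)]
top clip_throat []
top clip []
top pin_groove [([0.4901, -0.2075, 0.0477], 0.59)]
top clip_tab []
```

View pics/touch.png

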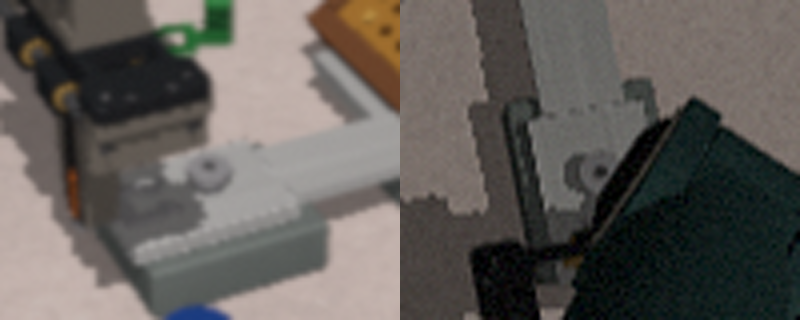

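The clip lies flat on the plate with its throat facing the pin (left crop, clip at 145,195, pin at 208,170). Ease the z pressure and push by feel.

Run:
```python
from h import *
Z=.0521; off=lambda s:PIN+s*1e-3*U+[0,0,Z]
env.movel(off(-72),rate=.02); print(F(6))
b=np.load("bias.npy"); b[0]-=.45
s=-72; pk=0
while s<-10:
    s+=2 if s<-64 else .7
    env.movel(off(s),rate=.02); f=F(3)-b; push=-f[0]
    e=env.sense(); print(round(s,1),f.round(1),round(e["t"],2),e["ee_pos"][2].round(4))
    if push>23 or abs(f[1])>5 or f[2]>9 or f[2]<-6: print("guard");break
    if pk>9 and push<pk-4: print("drop");break
    pk=max(pk,push)
```

```text
[-0.02654714 -0.02079268  0.29237303]
-70 [ 0.6  0.5 -0.1] 13.79 0.052
-68 [-0.2 -0.5  0.1] 14.09 0.0521
-66 [ 0.3  0.2 -0.1] 14.39 0.0521
-64 [ 0.1 -0.1 -0.3] 14.69 0.0521
-63.3 [0.2 0.1 0.1] 14.99 0.0521
-62.6 [ 0.1 -0.  -0.1] 15.29 0.0521
-61.9 [ 0.2  0.2 -0.2] 15.59 0.0521
-61.2 [0.5 0.1 0.5] 15.89 0.0521
-60.5 [0.6 0.6 0.2] 16.19 0.0521
-59.8 [-0.2 -0.4  0.4] 16.49 0.0521
-59.1 [ 0.3 -0.1  0.2] 16.79 0.0521
-58.4 [ 0.4 -0.3 -0.3] 17.09 0.0521
-57.7 [ 0.3  0.5 -0. ] 17.39 0.0521
-57.0 [-0.4  0.5 -0.2] 17.69 0.0521
-56.3 [-0.5 -0.8 -0.3] 17.99 0.0521
-55.6 [0.1 0.2 0. ] 18.29 0.0521
-54.9 [ 0.1 -0.   0.4] 18.59 0.0521
-54.2 [ 0.4 -0.2  0.5] 18.89 0.0521
-53.5 [0.2 0.2 0.5] 19.19 0.0521
-52.8 [-0.2 -0.1 -0.1] 19.49 0.0521
-52.1 [0.1 0.1 0.7] 19.79 0.0521
-51.4 [ 0.1 -0.   0.2] 20.09 0.0521
-50.7 [-0.2 -0.5 -0.1] 20.39 0.0521
-50.0 [ 0.5 -0.  -0.1] 20.69 0.0521
-49.3 [-0.1  0.2  0.4] 20.99 0.0521
-48.6 [ 0.2 -0.2 -0.1] 21.29 0.0521
-47.9 [0.5 0.1 0.3] 21.59 0.0521
-47.2 [ 0.5 -0.4 -0.1] 21.89 0.0521
-46.5 [-0.3  0.5 -0.4] 22.19 0.0521
-45.8 [-0.3  0.8 -0.1] 22.49 0.052
-45.1 [-1.3  1.   0.4] 22.79 0.052
-44.4 [-2.8  1.9  0.9] 23.09 0.052
-43.7 [-4.2  2.3  2.6] 23.39 0.052
-43.0 [-5.1  2.   3.3] 23.69 0.052
-42.3 [-5.8  2.1  4. ] 23.99 0.052
-41.6 [-6.7  2.6  5.7] 24.29 0.052
-40.9 [-8.   2.3  6.2] 24.59 0.052
-40.2 [-9.1  2.3  7.3] 24.89 0.052
-39.5 [-9.8  2.2  8.5] 25.19 0.052
-38.8 [-10.7   2.5   9.8] 25.49 0.052
guard
```

Contact is felt. The nose presses on the plate and there's a slight lateral load, so shift a little to +y, ease z and continue.

Run:
```python
from h import *
b=np.load("bias.npy"); b[0]-=.2
def go(s,v,z): env.movel(PIN+s*1e-3*U+v*1e-3*V+[0,0,z],rate=.02); f=F(3)-b; e=env.sense(); print(round(s,1),v,z,f.round(1),round(e["t"],2),round(((e["ee_pos"]-PIN)@U)*1e3,2),e["gripper_width"].round(4)); return f
s=-38.8
go(s,.5,.0521); f=go(s,.5,.0524)
v,z=.5,.0524
if f[1]>1: v=1.; f=go(s,v,z)
if f[2]>6: z=.0526; f=go(s,v,z)
pk=-f[0]
while s<-20:
    s+=.6; f=go(s,v,z); push=-f[0]
    if push>22.5 or abs(f[1])>5 or f[2]>14 or f[2]<-8: print("guard");break
    if push<pk-3.5: print("drop");break
    pk=max(pk,push)
```

```text
Traceback (most recent call last):
AttributeError: 'float' object has no attribute 'round'
```

```bash
cat >> h.py <<'E'
b=np.load("bias.npy"); b[0]-=.2
def go(s,v,z,n=3): env.movel(PIN+s*1e-3*U+v*1e-3*V+[0,0,z],rate=.02); f=F(n)-b; e=env.sense(); print(round(s,1),v,z,f.round(1),round(e["t"],2),round(((e["ee_pos"]-PIN)@U)*1e3,2),round(e["gripper_width"],4)); return f
E
python3 - <<'E'
from h import *
s=-38.8
go(s,.5,.0521); f=go(s,.5,.0524)
v,z=.5,.0524
if f[1]>1: v=1.; f=go(s,v,z)
if f[2]>6: z=.0526; f=go(s,v,z)
pk=-f[0]
while s<-20:
    s+=.6; f=go(s,v,z); push=-f[0]
    if push>22.5 or abs(f[1])>5 or f[2]>14 or f[2]<-8: print("guard");break
    if push<pk-3.5: print("drop");break
    pk=max(pk,push)
E
```

```text
-38.8 0.5 0.0521 [-10.6   1.4   8.2] 26.09 -41.72 0.0116
-38.8 0.5 0.0524 [-9.8  0.6  6.1] 26.39 -41.66 0.0118
-38.8 0.5 0.0526 [-9.3  1.3  3.6] 26.69 -41.63 0.0113
-38.2 0.5 0.0526 [-10.    0.6   5.2] 26.99 -41.31 0.0113
-37.6 0.5 0.0526 [-10.5   0.9   5.7] 27.29 -41.02 0.0118
-37.0 0.5 0.0526 [-11.1   0.8   6.4] 27.59 -40.72 0.0113
-36.4 0.5 0.0526 [-12.2   0.4   6.9] 27.89 -40.46 0.012
-35.8 0.5 0.0526 [-13.6   1.2   8.8] 28.19 -40.2 0.0115
-35.2 0.5 0.0526 [-14.6   1.4   8.9] 28.49 -39.93 0.0113
-34.6 0.5 0.0526 [-15.2   1.6  10.7] 28.79 -39.71 0.0116
-34.0 0.5 0.0526 [-16.    1.4  11.5] 29.09 -39.43 0.0116
-33.4 0.5 0.0526 [-16.7   1.5  12.1] 29.39 -39.11 0.0115
-32.8 0.5 0.0526 [-17.8   1.3  13.1] 29.69 -38.88 0.012
-32.2 0.5 0.0526 [-18.5   1.   13.8] 29.99 -38.61 0.0116
-31.6 0.5 0.0526 [-20.1   1.9  14.9] 30.29 -38.33 0.0118
guard
```

The plate is taking friction because the nose presses at 15 N. Relieve z before pushing on.

Run:
```python
from h import *
s=-31.6; v=.8; z=.0526
for _ in range(8):
    z+=.0003; f=go(s,v,z)
    if f[2]<4: break
pk=-f[0]
while s<-18:
    s+=.6; f=go(s,v,z); push=-f[0]
    if f[2]>6: z+=.0002
    if push>22.5 or abs(f[1])>5 or f[2]>14 or f[2]<-8: print("guard");break
    if push<pk-3.5: print("drop");break
    pk=max(pk,push)
print(env.sense()["ee_pos"],env.sense()["tcp_rot"].round(4).tolist())
```

```text
-31.6 0.8 0.0529 [-18.2   1.   10.9] 30.59 -38.08 0.0115
-31.6 0.8 0.053200000000000004 [-17.5   0.2   8.4] 30.89 -38.04 0.0114
-31.6 0.8 0.053500000000000006 [-15.9  -0.1   6.3] 31.19 -38.03 0.0114
-31.6 0.8 0.05380000000000001 [-15.2  -0.4   3.9] 31.49 -37.9 0.0113
-31.0 0.8 0.05380000000000001 [-15.7  -0.5   4.5] 31.79 -37.57 0.0117
-30.4 0.8 0.05380000000000001 [-17.3  -0.6   5.3] 32.09 -37.29 0.0117
-29.8 0.8 0.05380000000000001 [-18.   -0.3   6.3] 32.39 -36.99 0.0117
-29.2 0.8 0.054000000000000006 [-17.3  -0.3   5. ] 32.69 -36.42 0.0117
-28.6 0.8 0.054000000000000006 [-18.2  -0.5   5.6] 32.99 -36.02 0.0117
-28.0 0.8 0.054000000000000006 [-0.8  0.3 -0.6] 33.29 -30.09 0.0114
drop
[ 0.46254862 -0.21216731  0.05333504] [[0.9787, -0.0023, -0.2053], [0.2053, -0.0004, 0.9787], [-0.0023, -1.0, 0.0001]]
```

Snapped: the force fell from 18 N to about 1 N. Lay it flat again and press home gently.

Run:
```python
from h import *
go(-28,.8,.0530); f=go(-28,.8,.0525,6)
s=-28
while s<-18:
    s+=.5; f=go(s,.8,.0525,6)
    if -f[0]>5 or f[2]>8: break
```

```text
-28 0.8 0.053 [-5.7 -1.1 -0.5] 33.59 -28.51 0.0115
-28 0.8 0.0525 [-5.8 -0.9  0.2] 33.94 -28.41 0.0119
-27.5 0.8 0.0525 [-5.6 -0.6  0.8] 34.29 -28.14 0.0115
```

Run:
```python
from h import *
env.pause(.3);go(-27.5,.8,.0525,8)
f=go(-27,.8,.0525,8)
if -f[0]<7.5: f=go(-26.5,.8,.0525,8)
```

```text
-27.5 0.8 0.0525 [-6.4 -0.8  0.7] 34.98 -28.14 0.0117
-27 0.8 0.0525 [-6.5 -1.   1.2] 35.36 -27.86 0.0115
-26.5 0.8 0.0525 [-7.2 -0.8  1.5] 35.74 -27.58 0.0119
```

The force rises at about 2 N/mm, the pin spring alone, so it's firm and home. Ease back to about 2 mm forward, then the pull test.

Run:
```python
from h import *
s=-26.5
f=go(s,.8,.0525)
while -f[0]>4.5: s-=.5; f=go(s,.8,.0525,5)
env.pause(.3); print("hold"); go(s,.8,.0525,6)
while f[0]<3.7 and s>-42: s-=.6; f=go(s,.8,.0525,5)
env.pause(.3); go(s,.8,.0525,8)
```

```text
-26.5 0.8 0.0525 [-7.3 -0.6  1.5] 36.04 -27.57 0.0115
-27.0 0.8 0.0525 [-6.6 -1.1  1.2] 36.38 -27.85 0.0114
-27.5 0.8 0.0525 [-6.2 -1.   0.5] 36.71 -28.11 0.0114
-28.0 0.8 0.0525 [-5.4 -0.9  0.3] 37.04 -28.43 0.0114
-28.5 0.8 0.0525 [-4.9 -1.2  0.1] 37.38 -28.69 0.0114
-29.0 0.8 0.0525 [-5.  -1.1 -0.4] 37.71 -29.0 0.0117
-29.5 0.8 0.0525 [-3.7 -1.1 -0.4] 38.04 -29.29 0.0111
hold
-29.5 0.8 0.0525 [-3.4 -1.1  0.3] 38.69 -29.42 0.0114
-30.1 0.8 0.0525 [-3.  -0.9 -0.1] 39.02 -29.85 0.0115
-30.7 0.8 0.0525 [-2.  -1.3  0.1] 39.36 -30.43 0.011
-31.3 0.8 0.0525 [-0.9 -0.2  0.3] 39.69 -30.97 0.0115
-31.9 0.8 0.0525 [-0.2  0.1  0.1] 40.02 -31.57 0.0116
-32.5 0.8 0.0525 [ 0.2 -0.2 -0.1] 40.36 -32.38 0.0115
-33.1 0.8 0.0525 [ 1.  -0.9  0.6] 40.69 -32.94 0.0115
-33.7 0.8 0.0525 [ 1.4 -1.1  0.2] 41.02 -33.44 0.0115
-34.3 0.8 0.0525 [ 2.5 -1.7  0.6] 41.36 -33.98 0.011
-34.9 0.8 0.0525 [ 3.3 -1.7 -0.2] 41.69 -34.51 0.0117
-35.5 0.8 0.0525 [ 4.  -2.5  0.7] 42.02 -35.11 0.0116
-35.5 0.8 0.0525 [ 4.6 -2.4  0.8] 42.71 -35.29 0.0115
```

The pull check held at 4.6 N (about 2.3 mm back). Return to neutral, release and retreat.

Run:
```python
from h import *
s=-35.5
for s in (-34,-32.8,-31.6): f=go(s,.8,.0524,4)
f=go(-31.3,.6,.0523,6)
effector.release(); print(env.sense()["t"],F(4)-b)
e=env.sense()["ee_pos"]; env.movel(e+[0,0,.12],rate=.12)
env.movel([.40,.10,.22],rate=.25); print(env.sense()["t"])
p,_=viewer.read_camera("side"); q,_=viewer.read_camera("top")
x=cv2.resize(p[250:320,280:360],None,fx=5,fy=5,interpolation=2);y=cv2.resize(q[210:280,363:443],None,fx=5,fy=5,interpolation=2)
cv2.imwrite("pics/end.png",cv2.convertScaleAbs(np.hstack([x,y])[...,::-1],alpha=1.2))
for c in("side","top"):
    for n in("clip_throat","clip","pin_groove","clip_tab"):
        print(c,n,[((1e3*np.array([(np.array(r["at"])-PIN)@U,(np.array(r["at"])-PIN)@V,r["at"][2]])).round(1).tolist(),round(r["score"],2)) for r in tip_of(c,n) if abs(r["at"][1]+.2)<.08])
```

```text
-34 0.8 0.0524 [ 2.9 -2.8 -0.2] 43.02 -34.4 0.0117
-32.8 0.8 0.0524 [ 1.7 -3.2 -0.2] 43.34 -33.37 0.0117
-31.6 0.8 0.0524 [ 1.1 -1.2 -0.2] 43.66 -31.99 0.0116
-31.3 0.6 0.0523 [ 0.2 -0.1 -0.3] 44.01 -31.65 0.0117
45.2417 [0.2323532  0.19832751 0.45777355]
47.8917
side clip_throat [([5.9, 2.0, 48.3], 0.5)]
side clip [([1.8, 0.2, 44.0], 0.67)]
side pin_groove [([3.7, -1.2, 47.0], 0.24)]
side clip_tab [([-30.2, 0.6, 63.5], 0.71)]
top clip_throat [([8.4, 2.4, 45.0], 0.53)]
top clip [([0.2, 2.7, 45.7], 0.7)]
top pin_groove [([-0.6, 0.0, 44.1], 0.57)]
top clip_tab []
```

View pics/end.png

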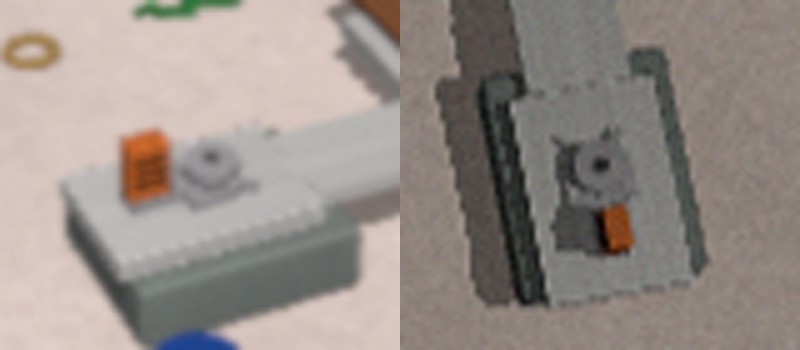

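The clip lies flat under the head. Its jaw tips show beyond the pin (top crop around 560,140 and 612,135) and the tab sits behind it at (617,230). The clip origin is within 2–3 mm of the pin axis, so it's seated. Handing in.

```bash
python3 -c "
from station import *
workorder.finish_job();print(env.sense()['t'])"
```

```text
the job is handed in; nothing more can be done
the job is handed in; nothing more can be done
```

The orange-tabbed clip is seated in the pin's groove, it passed the pull check, and I handed the job in at about 48 s.

- **Push:** I laid the clip on the plate and pushed it in small steps. The wrist force peaked at about 20 N, part of it plate friction because the nose pressed down at about 15 N. I raised the hand slightly to relieve that. The snap came at about 18 N, where the force dropped to about 1 N.
- **Firm stop:** After the snap the force rose at roughly 2 N/mm, the pin spring alone, which means the clip was home. I pushed to about 7 N (some 3.5 mm of give), more than the 2 mm asked. I then eased back to about 3.5 N (just under 2 mm forward) before the pull.
- **Pull check:** Pulling on the tab reached 4.6 N, about 2.3 mm of backward give, and the clip held. I returned to near zero force before releasing.
- **Last look:** After retreating, both cameras show the clip flat under the head, with its jaw tips beyond the pin. The networks put its origin within about 3 mm of the pin axis, about as close as they can measure. The top camera did not report the tab, though it is visible in the picture.

The pin's give comes from wrist force and hand position, not a direct reading. I did not touch the blue clip or any of the bystander objects.

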